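Fold the retaining leaf down and shut the finds case

ROBOT

A 6-joint arm with a two-finger parallel gripper is mounted at the origin on the work surface. World frame = base frame: x ahead of the robot, y to its left, z up, the work surface at z = 0. Lengths are in m, angles in degrees, forces in N, time in s.
With the tool pointing down it reaches from about 0.25 to 0.725 m from the base axis. Payload 9.7 kg.
Tool frame: the origin (TCP) lies at the very end of the fingers, on their centre line; the grasp point (between the pads) lies 19 mm behind it (bot.grip_point_offset is the distance from the TCP to the grasp point, in m); y points along the fingers, x is the direction in which the jaws open and shut, and the axes are right-handed (so a half turn about y gives the same grasp; the last joint's range is limited). The gripper opens to 85 mm and grips with 20 to 120 N. Pads are 22 mm wide; open, the fingers measure 114 mm over their backs; the gripper's body (76 mm by 85 mm) begins 54 mm behind the grasp point. The pads swing forward as they close: fully open they stand 13 mm farther back than shut.
Start: joints at [65.374, 4.979, 10.078, 95.1, 0, 90], TCP at [0.229, 0.5, 0.231] pointing down, gripper open.
Joint ranges: [-179.16, 179.16], [-48.56, 103.87], [-65.8, 70.77], [-126.05, 130.52], [-82.76, 87.17], [-180, 180]. Speed limits (degrees/s): [127.2, 127.2, 147.25, 180, 180, 180].

INTERFACE

Orientations are given as [roll, pitch, yaw] about the fixed x, y, z axes, in that order (R = Rz(yaw) Ry(pitch) Rx(roll)).
In Python, from workcell import bot gives the robot as it stands.
- The arm moves only by the shell command python3 -m inch 'ROWS' [FORCE]. ROWS is JSON, a list of rows, each a list of 3 entries, a list of its own where there are three numbers: the shift along the tool's x, y, z in mm, then the turn, a rotation vector about the tool's x, y, z in rad, then the finger opening in mm, from 0 to 85.4. In form: [[[x, y, z], [ax, ay, az], grip], ...]. A call has 1 to 20 rows; each row is the pose to reach, as a shift and turn from the pose measured when the call began, along the tool's axes at that moment; what a row does not reach only later rows make up. A row lasts 1/10 s, in which the tool goes at most 50 mm and 8.59 degrees, less where a joint would pass 70% of its speed; a pose out of reach is approached as far as the arm can. A call with a gripper value outside its range is refused whole. The fingers move at their own pace and stop on an object; FORCE is the grip in N (left out, the last holds). Time passes only in rows, so rows that repeat a pose let the fingers close. It gives the time, the measured TCP pose, the force and the opening at its end, in the units of the state.
- bot.get_obs(): the state, without advancing time (a new reading comes with each control period).
- bot.camera(name): name is "side" or "top"; returns a dict with "frame" (420x560x3 uint8, red, green, blue), "mtx" (3x3 intrinsics, pixels), "k1" (the pictures are not rectified: a ray, as slopes to the right and down, at radius r is drawn at 1 + k1 r^2 times it, then the intrinsics apply), "origin" and "orientation" of the camera in the world. Camera axes: x right, y down, z forward; pixel columns grow to the right and rows downward; lengths in m; the calibration is good to about 2 mm. A picture is of the moment at which its call begins. There is no depth.
- bot.job_done(): hands the job in, once; it reports no verdict.
Trained networks look in a picture, given as the dict that the camera call returned (one of the last four; its "shot" number tells which), for a name from the list of things; names that differ only in an ending like _2 or _b are one class to them, and where a whole thing is asked for, a point or a joint stands for the part that bears it (a point fixed in the world has none). Each returns a list of dicts, best first, with "confidence" (0 to 1); they miss things now and then, are a little off and sometimes report something else, mostly with a low value. They report only what shows in the picture. A call takes as long as a camera call. They do not tell look-alikes from the thing itself.
- bot.search_frame(picture, name): "box" ([left, top, right, bottom] in pixels, round what is visible of it).
- bot.cut_out(picture, name): "region" (420x560 bool, what is visible of it) and "box" ([left, top, right, bottom] in pixels, round what is visible of it).
The state is a dict: "time": time; "q": joint angles; "qd": joint speeds; "joint_efforts": joint torques, N m; "ee_pos": TCP position; "tcp_rot": TCP orientation; "wrist_force": force on the tool from outside, world axes, zero at the start; "torque": the same for the moment, N m; "opening": finger opening in m.
Only numpy, scipy, OpenCV 4.12 (cv2) and the standard library are available. Lean on these libraries where they do the work, as an engineer would, in place of code of your own. Each camera call takes 0.05 s, during which the arm holds its last target. There are 200 camera calls.

TASK

Get the black finds case ready to leave the bench: push the upright clear leaf in the tan frame over until it lies flat over the dishes, and only then push the black lid over and press it fully shut, easing it home without slamming. Do it all by pushing with the fingertips or the outside of the fingers: pinch, pick up or lift nothing, leave the dishes and tweezers in the case and everything else on the bench where they are, and finish clear of it all.

Things in the scene. Friction and masses are not known exactly. Their poses are not given: they have to be found in the camera images.
- case: Black case fixed to the bench, 290 mm along its x, 200 mm along y, rim 55 mm high, walls 8 mm. Origin: centre of its underside; z up; at yaw 0 its x points away from the robot, y to the robot's left; it stands up to 0.55 rad either way. Dishes lie in a white bed (tops 31 mm above the bench); a tool channel runs along -y. Leaf hinged along +y, lid along the -y rim: they shut towards each other.
- leaf (a joint): Angle of the clear leaf in a tan frame: 0 = flat over the dishes, 1.57 = upright; starts 1.40 to 1.70, stop 1.75. It is 262 mm along the case's x, 5 mm thick, free edge 114 mm from the hinge axis, plus an orange tab 40 mm wide sticking out 14 mm mid-edge. Stiff hinge: stays where left; 1 to 2 N near the edge moves it. Pushed over from its +y side. A lid brought down on a raised leaf jams on it.
- leaf_hinge (a point): Middle of the leaf's hinge axis, which runs along the case's x, mid-thickness in the leaf: 82 mm to +y of the case's centre, 37.5 mm above the bench. Fixed to the case, axes as the case's. The flat leaf extends from here towards the case's -y.
- leaf_edge (a point): Middle of the leaf's free edge, 114 mm from the hinge axis, mid-thickness, where the orange tab begins; moves with the leaf. Its y axis points along the leaf towards the hinge, its z is the normal of the face that is on top when the leaf lies flat.
- lid (a joint): Angle of the black lid: 0 = fully shut on the rim, 1.57 = upright; starts 1.60 to 1.90 (leaning outwards), stop 1.95. A slab 290 mm along the case's x, 200 mm from hinge to free edge, 18 mm thick, 0.4 kg, dark steel corners, no latch. Stiff hinge: stays where left, does not fall; under 8 N of push at 160 mm from the hinge moves it. Pushed over from its outer (-y) side.
- lid_hinge (a point): Middle of the lid's hinge axis, which runs along the case's x: 100 mm to -y of the case's centre, 55.5 mm above the bench. Fixed to the case, axes as the case's. The lid's under face lies in the plane of the axis, its outer face 18 mm from it. The shut lid extends from here towards the case's +y.
- lid_edge (a point): Middle of the lid's free edge on the outer face, 200 mm from the hinge axis and 18 mm off its plane; moves with the lid. Its y axis points along the lid away from the hinge, its z is the outward normal of the outer face (up when shut).
- dish_a: Lidded clear round dish with small bones, 80 mm across, 15 mm high, loose in the well nearest the robot (-x). Origin: centre of its underside, 16 mm above the bench.
- dish_b: The same, in the middle well.
- dish_c: The same, in the well furthest along the case's +x.
- tweezers: Steel tweezers, 130 x 12 x 8 mm, lying loose in the tool channel of the case, along it. Origin: middle of the underside.
- lens: Round hand lens, black rim 78 mm across and a 90 mm black handle towards its -x, 14 mm high, lying on the bench on the +y side of the case. Origin: under the centre of the glass.
- spare_dish: Lidded clear dish with bones, 83 mm across, 16 mm high, on the bench on the +y side of the case. Origin: centre of its underside.
- jar: Small amber jar with white cap, 44 mm across, 62 mm high, on the bench on the -y side of the case, near its +x end. Origin: centre of its underside.
- brush: Brush with wooden handle, 160 mm long, lying on the bench on the -y side of the case, near its -x end. Origin: middle of its underside.
Not all that is in view belongs to the job. There is more than one size of the brush; the job needs the largest.

How it is judged (in metres and radians):
On the way, in this order (a step that is already met when the one before it is completed fails the run):
1. the leaf lies flat over the dishes while the lid still stands open (value of joint leaf below 0.06 rad and value of joint lid above 1.3 rad), for 0.2 s.
2. the lid is fully shut over the flat leaf (value of joint leaf below 0.06 rad and value of joint lid below 0.035 rad), for 0.2 s.
At the end, for the whole second after the job is handed in: The leaf lies flat (within 0.06 rad), the lid is fully shut (within 0.035 rad, 7 mm at its free edge) and still, and the dishes, tweezers and everything on the bench lie at rest within 30 mm of where they were (all of step 2 and velocity of joint lid between -0.05 and 0.05 rad/s and distance of each of lens, spare_dish, jar, brush, dish_a, dish_b, dish_c, tweezers from where it was at the start of the episode below 0.03 m and linear speed of each of lens, spare_dish, jar, brush, dish_a, dish_b, dish_c, tweezers below 0.02 m/s); the robot touches nothing.
It fails at once if the lid is swung down (below 1.2 rad) while the leaf is not yet flat (value of joint lid below 1.2 rad and value of joint leaf above 0.12 rad).
It fails at once if the lid is slammed: faster than 2 rad/s (0.4 m/s at its edge) in the last 0.35 rad (value of joint lid below 0.35 rad and velocity of joint lid below -2 rad/s).
It fails at once if the leaf or the lid is pinched between the fingers (grasp point inside the plate while touching it) ((contact force between the fingers and case above 0.3 N and z of the grasp point in the frame of leaf_edge between -0.0035 and 0.0035 m and y of the grasp point in the frame of leaf_edge between -0.014 and 0.1 m and x of the grasp point in the frame of leaf_edge between -0.14 and 0.14 m) or (contact force between the fingers and case above 0.3 N and z of the grasp point in the frame of lid_edge between -0.018 and 0 m and y of the grasp point in the frame of lid_edge between -0.19 and 0 m and x of the grasp point in the frame of lid_edge between -0.14 and 0.14 m)).
It fails at once if a dish or the tweezers in the case are lifted (15 mm) or moved (30 mm) (distance of any of dish_a, dish_b, dish_c, tweezers from where it was at the start of the episode above 0.03 m or height (world z) of any of dish_a, dish_b, dish_c above 0.031 m or height (world z) of tweezers above 0.0255 m).
It fails at once if a thing on the bench (lens, spare dish, jar, brush) is lifted (15 mm) or moved (30 mm) (distance of any of lens, spare_dish, jar, brush from where it was at the start of the episode above 0.03 m or height (world z) of any of lens, spare_dish, jar, brush above 0.015 m).
It also fails if it takes over 58 s, if anything falls off the work surface, if the arm or the gripper's body presses on something with over 40 N, if the wrist force passes 120 N, or if a joint passes its speed limit or range.

## Working session

There is one attempt and no reset: what is moved stays moved. The work goes in short steps, Python scripts to look and compute and a shell command to move; the robot and the scene stay as the last step left them, time stands still between calls to the robot, and variables do not carry over. Pictures are saved under pics/ and viewed, about 8 in all and at most 12, crops included, and the job is handed in when it is done.

```bash
mkdir -p pics; ls; cat > h.py <<'E'
import numpy as np, cv2
from scipy.spatial.transform import Rotation as R
from workcell import bot
def cam(n,save=None):
    p=bot.camera(n)
    if save: cv2.imwrite('pics/'+save,p['frame'][:,:,::-1])
    return p
def rotm(o):
    o=np.array(o,float)
    return o if o.shape==(3,3) else R.from_euler('xyz',o,degrees=True).as_matrix()
def proj(p,X):
    c=(np.atleast_2d(X)-np.array(p['origin']))@rotm(p['orientation'])
    s=c[:,:2]/c[:,2:]; s=s*(1+p['k1']*(s**2).sum(1,keepdims=True))
    K=np.array(p['mtx']); return s@K[:2,:2].T+K[:2,2]
E
python3 - <<'E'
from h import *
print(bot.get_obs())
a=cam('top','top0.png');b=cam('side','side0.png')
for p in(a,b):
    print({k:v for k,v in p.items() if k!='frame'})
    for n in ['case','leaf','lid','lens','spare_dish','jar','brush']:
        print(n,[(np.round(d['box']).tolist(),round(d['confidence'],2)) for d in bot.search_frame(p,n)][:3])
cv2.imwrite('pics/both0.png',np.hstack([a['frame'],b['frame']])[:,:,::-1])
E
```

```text
pics
{'time': 0.0, 'q': array([ 6.53769568e+01,  5.00955569e+00,  1.00327635e+01,  9.50994993e+01,
       -5.76996439e-05,  8.99989130e+01]), 'qd': array([-0.02609712, -0.03416736, -0.012059  ,  0.00564388,  0.07115383,
        0.01347993]), 'joint_efforts': array([-2.78887474e-04, -5.20391536e+01,  4.64798570e+01,  1.64016680e-02,
        2.24717037e-04,  9.68665574e-06]), 'ee_pos': array([0.22905533, 0.4997684 , 0.23058275]), 'tcp_rot': array([-9.00000563e+01,  7.62915798e-02,  6.53780438e+01]), 'wrist_force': array([ 0.09503871,  0.30826538, -0.34328256]), 'torque': array([ 0.02065461, -0.00030586, -0.01772287]), 'opening': 0.08543293402422601}
{'mtx': array([[444.77080158,   0.        , 277.95587481],
       [  0.        , 444.77080158, 209.60766448],
       [  0.        ,   0.        ,   1.        ]]), 'k1': -0.10590551391067422, 'origin': array([0.34242105, 0.04279441, 1.07757339]), 'orientation': array([-1.68349491e+02, -2.52892847e-02, -8.54002037e+01]), 'shot': 1}
case [([211.0, 117.0, 324.0, 289.0], 0.84)]
leaf [([209.0, 116.0, 324.0, 286.0], 0.74), ([210.0, 148.0, 224.0, 2
[... 446 characters left out ...]
30.98972561,   0.        , 276.62794223],
       [  0.        , 530.98972561, 214.05873806],
       [  0.        ,   0.        ,   1.        ]]), 'k1': -0.14778410646187204, 'origin': array([ 1.18664683, -0.37927191,  1.1413903 ]), 'orientation': array([-145.22555009,   -0.30064561,   56.68252831]), 'shot': 2}
case [([217.0, 129.0, 367.0, 265.0], 0.76)]
leaf [([289.0, 127.0, 366.0, 212.0], 0.96)]
lid []
lens [([353.0, 157.0, 376.0, 198.0], 0.8)]
spare_dish [([312.0, 140.0, 339.0, 162.0], 0.75), ([288.0, 127.0, 363.0, 213.0], 0.59)]
jar [([261.0, 240.0, 277.0, 264.0], 0.78)]
brush [([190.0, 216.0, 251.0, 249.0], 0.9), ([128.0, 212.0, 169.0, 236.0], 0.88), ([175.0, 263.0, 197.0, 301.0], 0.61)]
```

```bash
python3 - <<'E'
import cv2,numpy as np
a=cv2.imread('pics/top0.png')[90:310,120:430];b=cv2.imread('pics/side0.png')[100:320,110:420]
cv2.imwrite('pics/both0.png',np.vstack([cv2.resize(x,None,fx=1.36*1,fy=1.36,interpolation=3) for x in(a,b)]))
cv2.imwrite('pics/v1.png',np.hstack([cv2.resize(x,(400,284*2),interpolation=3) for x in(a[:, :],b)]) if 0 else cv2.resize(a,(800,568),interpolation=3))
cv2.imwrite('pics/v2.png',cv2.resize(b,(800,568),interpolation=3))
E
```

```text
(no output)
```

View pics/v1.png

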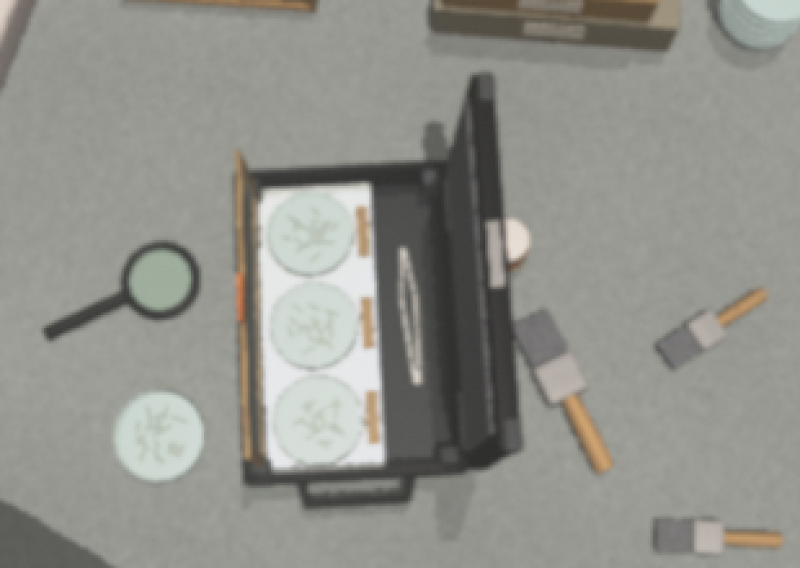

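View pics/v2.png

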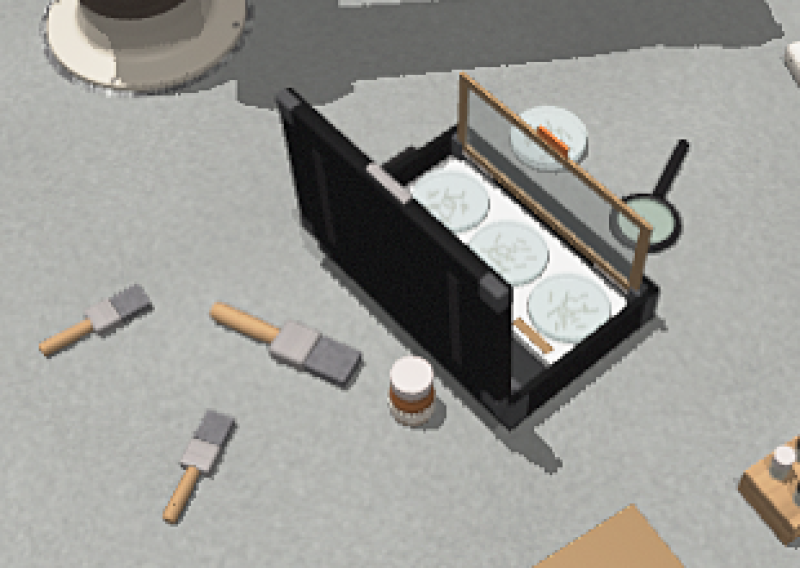

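The top view shows the case with the leaf upright at left (tab at about (213,205)) and the lid leaning out at right, outer edge from (312,120) to (322,263). The large brush sits at (340,243) and the jar at (318,183), both close to the lid. The side view agrees. I'll fit the case pose and both angles next.

```bash
cat > fit.py <<'E'
from h import *
from scipy.optimize import least_squares
def W(c,P):
    x,y,w=c[:3]; P=np.atleast_2d(P); C,S=np.cos(w),np.sin(w)
    return np.c_[x+C*P[:,0]-S*P[:,1],y+S*P[:,0]+C*P[:,1],P[:,2]]
def leaf(r,t,x,n=0): # r along leaf, n along top-normal
    return [x,.082-r*np.cos(t)+n*np.sin(t)*1,.0375+r*np.sin(t)+n*np.cos(t)]
def lid(r,t,x,n=0):
    return [x,-.1+r*np.cos(t)-n*np.sin(t),.0555+r*np.sin(t)+n*np.cos(t)]
E
cat > f1.py <<'E'
from fit import *
import pickle
a=cam('top');b=cam('side')
s=2.5806
def pt(u,v): return (120+u/s,90+v/s)
def ps(u,v): return (110+u/s,100+v/s)
def res(c,full=0):
    L,D=c[3:5]
    m=[(0,leaf(.128,L,0),pt(240,297)),(0,leaf(.114,L,.131),pt(240,153)),(0,leaf(.114,L,-.131),pt(246,459)),
    (0,lid(.2,D,.145,.018),pt(495,77)),(0,lid(.2,D,-.145,.018),pt(521,447)),(0,lid(.2,D,.145,0),pt(470,80)),(0,lid(.2,D,-.145,0),pt(495,460)),
    (0,[-.145,.1,.055],pt(245,484)),
    (1,leaf(.114,L,-.131),ps(462,73)),(1,leaf(.114,L,.131),ps(650,231)),
    (1,lid(.2,D,-.145,.018),ps(277,97)),(1,lid(.2,D,.145,.018),ps(484,292)),(1,lid(.2,D,.145,0),ps(511,291)),
    (1,[.145,.1,.055],ps(658,288)),(1,[.145,-.1,0],ps(512,429))]
    r=np.array([proj((a,b)[k],W(c,X))[0]-q for k,X,q in m])
    return r if full else r.ravel()
f=least_squares(res,[.4,.05,0.05,1.57,1.7],loss='soft_l1')
print(f.x.round(4)); print(res(f.x,1).round(1).tolist())
np.save('c.npy',f.x)
# overlay
for k,p,n in((0,a,'o_top'),(1,b,'o_side')):
    im=p['frame'][:,:,::-1].copy(); im=cv2.resize(im,None,fx=2,fy=2)
    L,D=f.x[3:5]
    for Q in ([leaf(r,L,x) for r,x in((0,-.131),(.114,-.131),(.114,.131),(0,.131))],[lid(r,D,x,.018) for r,x in((0,-.145),(.2,-.145),(.2,.145),(0,.145))],[[x,y,.055] for x,y in((-.145,-.1),(.145,-.1),(.145,.1),(-.145,.1))]):
        cv2.polylines(im,[(proj(p,W(f.x,Q))*2).round().astype(int)],True,(0,0,255),1)
    cv2.imwrite(f'pics/{n}.png',im[200:600,200:760])
# bench things
def ray(p,u,z):
    K=np.array(p['mtx']); s=cv2.undistortPoints(np.array([[u]],float),K,np.array([p['k1'],0,0,0,0]))[0,0]
    d=rotm(p['orientation'])@[s[0],s[1],1]; o=np.array(p['origin']); return o+d*(z-o[2])/d[2]
c=f.x
for n,u,z in(('lens',pt(160,280),.014),('lenshandle',pt(48,333),.01),('spare',pt(158,436),.016),('brush tip',pt(540,315),.01),('brush end',pt(605,467),.01)):
    print(n,ray(a,u,z).round(3))
print('jar',ray(b,ps(411,370),.062).round(3))
print('hinges',W(c,[0,.082,.0375]),W(c,[0,-.1,.0555]))
im=np.hstack([cv2.imread('pics/o_top.png'),cv2.imread('pics/o_side.png')]);cv2.imwrite('pics/o.png',cv2.resize(im,(800,286),interpolation=cv2.INTER_AREA))
E
python3 f1.py
```

```text
[0.5404 0.1136 0.1296 1.5686 1.6259]
[[-0.0, -0.6], [-0.2, -1.5], [-0.1, -0.4], [-0.3, -1.3], [-0.1, 2.2], [0.4, -2.2], [0.3, -2.4], [-1.7, -0.4], [-1.5, -2.2], [-1.0, -2.1], [-2.1, -3.1], [3.2, 0.7], [-0.8, -3.9], [-0.3, -1.1], [-3.4, 0.4]]
lens [0.57  0.298 0.014]
lenshandle [0.511 0.401 0.01 ]
spare [0.422 0.281 0.016]
brush tip [ 0.566 -0.066  0.01 ]
brush end [ 0.427 -0.135  0.01 ]
jar [ 0.625 -0.024  0.062]
hinges [[0.52977719 0.19489649 0.0375    ]] [[0.55329058 0.01442179 0.0555    ]]
```

View pics/o.png

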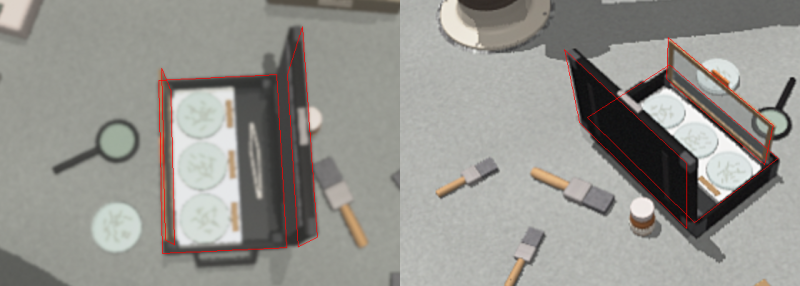

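```bash
python3 -m inch '[[[-95,100,-365],[0,1.012,0],0],[[-95,100,-365],[0,1.012,0],0],[[-95,100,-365],[0,1.012,0],0],[[-95,100,-365],[0,1.012,0],0],[[-95,100,-365],[0,1.012,0],0],[[-95,100,-365],[0,1.012,0],0],[[-95,100,-365],[0,1.012,0],0],[[-95,100,-365],[0,1.012,0],0],[[-95,100,-365],[0,1.012,0],0],[[-95,100,-365],[0,1.012,0],0],[[-95,100,-365],[0,1.012,0],0],[[-95,100,-365],[0,1.012,0],0],[[-95,100,-365],[0,1.012,0],0]]'
cat > st.py <<'E'
from fit import *
c=np.load('c.npy'); o=bot.get_obs(); d=o['ee_pos']-[c[0],c[1],0]; C,S=np.cos(c[2]),np.sin(c[2])
print('t',o['time'],'case',(1e3*np.array([C*d[0]+S*d[1],-S*d[0]+C*d[1],d[2]])).round(1),'rot',o['tcp_rot'].round(1),'F',o['wrist_force'].round(1),'yawerr',o['tcp_rot'][2]-np.degrees(c[2]),'op',o['opening'])
E
python3 st.py
```

```text
time: 2.2
ee_pos: [0.5209, 0.2624, 0.1318]
tcp_rot: [-90.0, -0.0, 7.5]
wrist_force: [-0.1, 0.7, -1.3]
opening: -0.0002
t 2.2 case [-1.000e-01  1.501e+02  1.318e+02] rot [-90.   -0.    7.5] F [-0.1  0.7 -1.3] yawerr 0.05787992478426318 op -0.00018965083370055028
```

```bash
python3 -m inch '[[[0,5,-30],[0,0,0],0],[[0,9,-54],[0,0,0],0],[[0,11,-66],[0,0,0],0],[[0,12,-77],[0,0,0],0],[[0,15,-87],[0,0,0],0],[[0,19,-97],[0,0,0],0],[[0,25,-107],[0,0,0],0],[[0,32,-115],[0,0,0],0],[[0,41,-123],[0,0,0],0],[[0,50,-129],[0,0,0],0],[[0,60,-134],[0,0,0],0],[[0,70,-139],[0,0,0],0],[[0,80,-141],[0,0,0],0],[[0,87,-142],[0,0,0],0],[[0,91,-142],[0,0,0],0],[[0,93,-142],[0,0,0],0],[[0,94,-142],[0,0,0],0],[[0,94,-142],[0,0,0],0]]'; python3 st.py
python3 - <<'E'
from h import *
p=cam('side');im=p['frame'][90:300,180:400,::-1];cv2.imwrite('pics/a1.png',cv2.resize(im,None,fx=2.5,fy=2.5,interpolation=3))
E
```

```text
time: 4.0
ee_pos: [0.5393, 0.1215, 0.0397]
tcp_rot: [-90.0, -0.1, 7.5]
wrist_force: [-8.0, -3.5, 17.8]
opening: -0.0001
t 4.0 case [-0.1  8.  39.7] rot [-90.   -0.1   7.5] F [-8.  -3.5 17.8] yawerr 0.062498437116589756 op -0.00011317081897180026
```

View pics/a1.png

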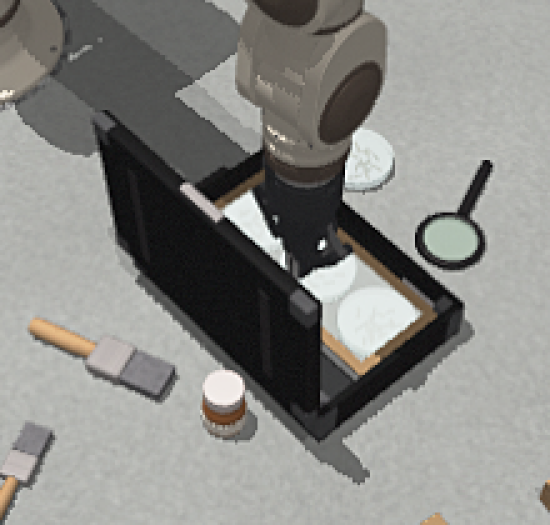

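The leaf lies flat: the tip stands on it at z = 39.7 mm under about 18 N, and the image agrees. The lid is still upright. Next I go up and over to its outer side.

```bash
python3 -m inch '[[[0,-20,0],[0,0,0],0],[[0,-70,0],[0,0,0],0],[[0,-120,0],[0,0,0],0],[[0,-170,0],[0,0,0],0],[[0,-220,0],[0,0,0],0],[[0,-265,0],[0,0,0],0],[[0,-280,0],[0,0,0],0],[[0,-280,-10],[0,0,0],0],[[0,-280,-50],[0,0,0],0],[[0,-280,-100],[0,0,0],0],[[0,-280,-150],[0,0,0],0],[[0,-280,-190],[0,0,0],0],[[0,-280,-190],[0,0,0],0],[[0,-240,-190],[0,0,0],0],[[0,-200,-190],[0,0,0],0],[[0,-175,-190],[0,0,0],0],[[0,-175,-190],[0,0,0],0],[[0,-175,-190],[0,0,0],0]]'; python3 st.py
python3 - <<'E'
from h import *
a,b=cam('top'),cam('side')
im=np.hstack([p['frame'][90:300,180:400,::-1] for p in(a,b)]);cv2.imwrite('pics/a2.png',cv2.resize(im,None,fx=1.8,fy=1.8,interpolation=3))
E
```

```text
time: 5.85
ee_pos: [0.5633, -0.0666, 0.2147]
tcp_rot: [-90.0, -0.0, 7.5]
wrist_force: [-0.3, 0.4, 0.4]
opening: 0.0004
t 5.85 case [  -0.6 -181.7  214.7] rot [-90.   -0.    7.5] F [-0.3  0.4  0.4] yawerr 0.07769662027479107 op 0.00042736923566756964
```

View pics/a2.png

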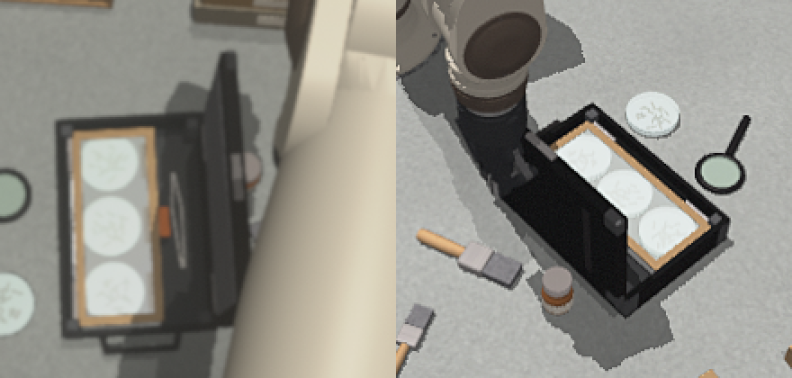

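The leaf is flat, with its tab at about (165,222) in the left panel, and the lid is still open. The gripper stands outside the lid, clear of the jar and brush. Now I push the lid over along its arc.

```bash
python3 -m inch '[[[0,0,20],[0,0,0],0],[[0,-1,35],[0,0,0],0],[[0,-1,46],[0,0,0],0],[[0,-1,57],[0,0,0],0],[[0,-1,68],[0,0,0],0],[[0,-1,79],[0,0,0],0],[[0,-1,90],[0,0,0],0],[[0,1,100],[0,0,0],0],[[0,3,110],[0,0,0],0],[[0,7,120],[0,0,0],0],[[0,10,130],[0,0,0],0],[[0,14,140],[0,0,0],0],[[0,18,149],[0,0,0],0],[[0,23,157],[0,0,0],0],[[0,28,164],[0,0,0],0],[[0,33,171],[0,0,0],0],[[0,40,179],[0,0,0],0],[[0,48,187],[0,0,0],0],[[0,56,194],[0,0,0],0],[[0,64,200],[0,0,0],0]]'; python3 st.py
python3 - <<'E'
from h import *
b=cam('side')
im=np.hstack([p['frame'][90:300,180:400,::-1] for p in(b,)]);cv2.imwrite('pics/a3.png',cv2.resize(im,None,fx=2,fy=2,interpolation=3))
E
```

```text
time: 7.95
ee_pos: [0.5383, 0.1323, 0.1515]
tcp_rot: [-90.0, -0.2, 7.5]
wrist_force: [0.9, 0.1, 3.6]
opening: -0.0
t 7.95 case [  0.4  18.8 151.5] rot [-90.   -0.2   7.5] F [0.9 0.1 3.6] yawerr 0.09488238210119704 op -4.765216364433813e-05
```

View pics/a3.png

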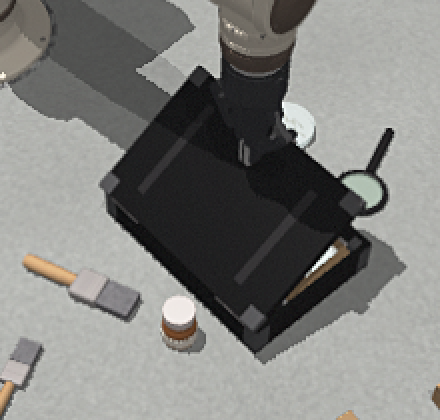

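The lid is at about 30°, with the fingertip on its outer face. Easing it home.

```bash
python3 -m inch '[[[0,6,4],[0,0,0],0],[[0,12,8],[0,0,0],0],[[0,18,11],[0,0,0],0],[[0,24,14],[0,0,0],0],[[0,31,17],[0,0,0],0],[[0,37,20],[0,0,0],0],[[0,43,22],[0,0,0],0],[[0,49,24],[0,0,0],0],[[0,55,26],[0,0,0],0],[[0,60,27],[0,0,0],0],[[0,65,28],[0,0,0],0],[[0,69,29],[0,0,0],0],[[0,73,30],[0,0,0],0],[[0,76,30],[0,0,0],0],[[0,78,30],[0,0,0],0],[[0,80,30],[0,0,0],0],[[0,81,30],[0,0,0],0],[[0,81,30],[0,0,0],0],[[0,81,30],[0,0,0],0]]'; python3 st.py
```

```text
time: 9.9
ee_pos: [0.5342, 0.1628, 0.0733]
tcp_rot: [-90.0, -0.3, 7.5]
wrist_force: [-14.0, -4.0, 32.7]
opening: -0.0003
t 9.9 case [ 0.3 49.5 73.3] rot [-90.   -0.3   7.5] F [-14.   -4.   32.7] yawerr 0.12339139810572863 op -0.00033766424860958
```

The tip is at 73.3 mm, against 73.5 expected for a fully shut lid, under about 33 N. I'll back off, rise and check.

```bash
python3 -m inch '[[[0,-2,0],[0,0,0],0],[[0,-10,0],[0,0,0],0],[[0,-40,0],[0,0,0],0],[[0,-90,0],[0,0,0],0],[[0,-140,0],[0,0,0],0],[[-40,-170,30],[0,0,0],0],[[-80,-180,60],[0,0,0],0],[[-120,-180,100],[0,0,0],0],[[-160,-180,140],[0,0,0],0],[[-200,-180,180],[0,0,0],0],[[-230,-180,220],[0,0,0],0],[[-230,-180,250],[0,0,0],0],[[-230,-180,250],[0,0,0],0],[[-230,-180,250],[0,0,0],0]]'; python3 st.py
python3 - <<'E'
from fit import *
c=np.load('c.npy'); a,b=cam('top'),cam('side'); ims=[]
for p in(a,b):
    im=cv2.resize(p['frame'][:,:,::-1],None,fx=3,fy=3,interpolation=3)
    for D,col in((0,(0,0,255)),(.06,(0,255,0))):
        cv2.polylines(im,[(proj(p,W(c,[lid(r,D,x,.018) for r,x in((0,-.145),(.2,-.145),(.2,.145),(0,.145))]))*3+1).round().astype(int)],True,col,1)
    ims.append(im)
cv2.imwrite('pics/a4.png',cv2.resize(np.hstack([ims[0][300:900,360:1140],ims[1][300:900,360:1140]]),(800,308),interpolation=cv2.INTER_AREA))
cv2.imwrite('pics/a4s.png',ims[1][300:840,400:1180])
E
```

```text
time: 11.3
ee_pos: [0.2717, 0.381, 0.2519]
tcp_rot: [-90.0, -0.2, 7.7]
wrist_force: [-0.2, -0.1, 0.0]
opening: 0.0001
t 11.3 case [-231.9  299.9  251.9] rot [-90.   -0.2   7.7] F [-0.2 -0.1  0. ] yawerr 0.29342093269296665 op 0.00010162251085488343
```

View pics/a4.png

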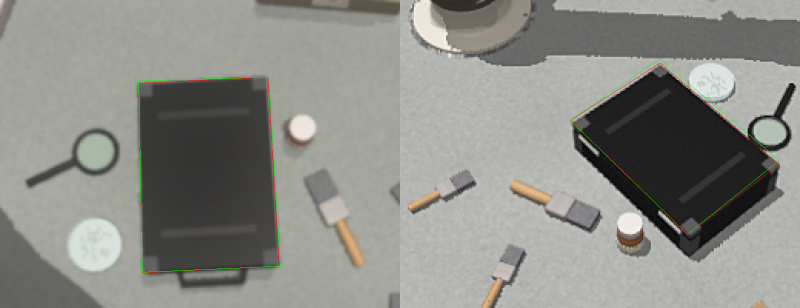

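View pics/a4s.png

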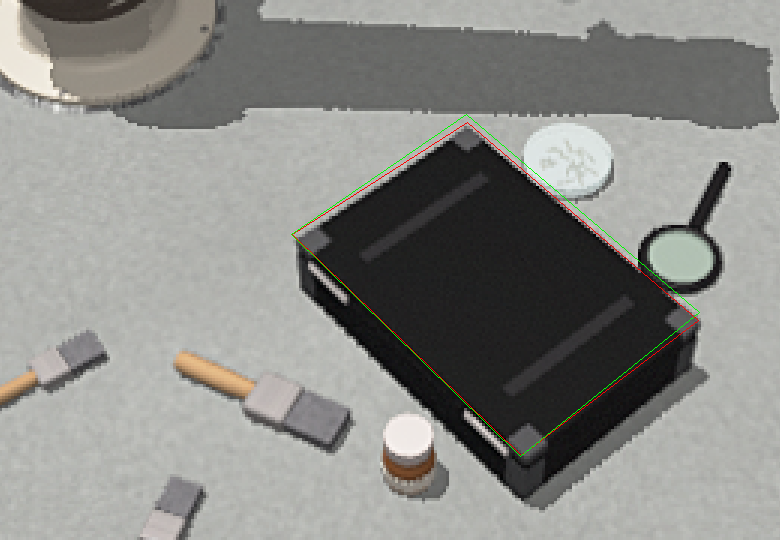

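The lid matches the shut outline (red). The lens, spare dish, jar and brush are where they were, and the arm is clear.

```bash
python3 -c "
from workcell import bot
print(bot.job_done())"
```

```text
the job is handed in; nothing more can be done
None
```

I laid the clear leaf flat, then pushed the black lid over and pressed it shut. Everything was done with the closed fingertips, and I handed the job in at about 11.3 s of robot time.

- **Leaf:** the fingertip stood on it at z = 39.7 mm against 40 mm expected, under about 18 N. The next pictures showed it flat with the lid still upright.
- **Lid:** it was eased down at about 0.5 rad/s or less by the commanded rows. The fingertip stopped at 73.3 mm against 73.5 mm for shut, under about 33 N. From both cameras it matches the outline expected for a shut lid. In the side view it sits 1–3 pixels inside that outline, about the same error as my pose fit.
- **Bench and arm:** by eye, the lens, spare dish, jar and large brush look unmoved. The arm finished clear, with wrist force near zero.
- **Not checked:** the dishes and tweezers could not be seen once the lid was shut. They were in place in the last view before that. No verdict was reported when I handed in.

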